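# Fit the clamp lever to the splined spindle and turn it to its stop

### The arm

A 7-joint arm with a two-finger parallel gripper is mounted at the origin on the work surface. World frame = base frame: x ahead of the robot, y to its left, z up, the work surface at z = 0. Lengths are in m, angles in degrees, forces in N, time in s.
With the tool pointing down it reaches from about 0.425 to 0.875 m from the base axis. Payload 4.7 kg.
Tool frame: the origin (TCP) lies between the finger pads; the fingertips stand env.finger_overhang ahead of it and the grasp point (between the pads) lies 5 mm behind it (env.finger_overhang is the distance from the TCP to the fingertips, in m); z points along the fingers, y is the line along which they close (so a half turn about z gives the same grasp; the last joint's range is limited). The gripper opens to 87 mm and grips with 3 to 60 N. Pads are 19 mm wide; open, the fingers measure 117 mm over their backs; the gripper's body (75 mm by 190 mm) begins 51 mm behind the grasp point.
Start: joints at [-67.661, 18.392, -4.016, 83.108, 1.295, 78.541, -3.26], TCP at [0.239, 0.605, 0.237] pointing down, gripper open.
Joint ranges: [-163.93, 163.93], [-17.29, 119.83], [-79.2, 71.16], [3.27, 140.29], [-89.18, 269.18], [5.43, 117.66], [-154.24, 154.24]. Speed limits (degrees/s): [147.25, 147.25, 180, 180, 180, 180, 180].

### API

Orientations are given as [roll, pitch, yaw] about the fixed x, y, z axes, in that order (R = Rz(yaw) Ry(pitch) Rx(roll)).
In Python, from cell import telemetry, eyes, env, models gives the robot as it stands. The module is installed in compiled form; this text tells all that it offers.
- The arm moves only by the tool drive_tool, never from a script. Its arguments are lists of equal length, an entry for each row: "angular": the turn, a rotation vector about the tool's x, y, z in rad, a list of three; "delta_pos": the shift along the tool's x, y, z in cm, a list of three; "gripper": the finger opening in cm, from 0 to 8.7. A call has 1 to 20 rows; each row shifts and turns the commanded pose from where the row before left it, along the tool's axes as they then stand; what a row does not reach is not made up. A row lasts 1/10 s, in which the tool goes at most 50 mm and 8.59 degrees, less where a joint would pass 70% of its speed; a pose out of reach is approached as far as the arm can. A call with a gripper value outside its range is refused whole. The fingers move at their own pace and stop on an object; "squeeze" is the grip in N (left out, the last holds). Time passes only in rows, so rows that do not move let the fingers close. It gives the time, the measured TCP pose, the force, the opening and the grip force at its end, in the units of the state.
- telemetry.get_obs(): the state, without advancing time (a new reading comes with each control period).
- eyes.read_camera(name): name is "scene" or "top" or "wrist"; returns a dict with "pixels" (400x640x3 uint8, red, green, blue), "mtx" (3x3 intrinsics, pixels), "origin" and "orientation" of the camera in the world. Camera axes: x right, y down, z forward; pixel columns grow to the right and rows downward; lengths in m; the calibration is good to about 2 mm. A picture is of the moment at which its call begins. There is no depth.
- env.sign_off(): hands the job in; it is judged then, once.
Trained networks look in a picture, given as the dict that the camera call returned (one of the last four; its "shot" number tells which), for a name from the list of things; names that differ only in an ending like _2 or _b are one class to them, and where a whole thing is asked for, a point or a joint stands for the part that bears it (a point fixed in the world has none). Each returns a list of dicts, best first, with "p" (0 to 1); they miss things now and then, are a little off and sometimes report something else, mostly with a low value. They report only what shows in the picture. A call takes as long as a camera call. They do not tell look-alikes from the thing itself.
- models.search_frame(picture, target): "centre" ([column, row] in pixels, amid what is visible of it).
- models.cut_out(picture, target): "pixels" (400x640 bool, what is visible of it) and "centre" ([column, row] in pixels, amid what is visible of it).
The state is a dict: "time_s": time; "qpos": joint angles; "joint_velocities": joint speeds; "effort": joint torques, N m; "tool_pos": TCP position; "tool_rot": TCP orientation; "force": force on the tool from outside, world axes, zero at the start; "wrist_torque": the same for the moment, N m; "grip_width": finger opening in m; "grasp_force": force on a finger pad.
Only numpy, scipy, OpenCV 4.12 (cv2) and the standard library are available. Lean on these libraries where they do the work, as an engineer would, in place of code of your own. Each camera call takes 0.05 s, during which the arm holds its last target. There are 200 camera calls.

### The job

Fit the loose red clamp lever fully home on the three-toothed splined spindle of the sloping clamp head, matching its slots to the teeth. Then turn the spindle with the fitted lever anticlockwise (seen looking onto the end of the spindle) as far as its stop, the green mark, and let go, leaving the lever seated. Leave the other things on the bench where they stand.

Things in the scene. Friction and masses are not known exactly. Their poses are not given: they have to be found in the camera images.
- lever_hub (a point): Loose clamp lever, 158 mm long, 0.15-0.3 kg, lying flat on a black rubber mat. Point on the hole's axis, halfway up its aluminium hub. Axes: x along the arm, z up. Hub: a block 32 mm high, x -18 to +24, y -24 to +24 mm about the point; grip its flat y sides (48 mm apart) from above. It is fitted the same way up as it lies, underside first.
- lever_hole (a point): Centre of the hub's top, 16 mm above lever_hub, same axes. The hole, right through, is T-shaped: slots 14.5 mm wide towards +x, +y and -y reach 19.3 mm from the axis; towards -x there is none, only a wall at 10.5 mm. So it fits the spindle in one rotation only. A red dot marks the +x slot.
- lever_knob (a point): Middle of the lever's black upright hand knob, 24 mm diameter, 34 mm high, 126 mm from the hole's axis; its top is 46 mm above the lever's underside. The red arm below it is 24 mm wide and 12 mm thick, level with the hub's underside, and runs on to 140 mm from the hole's axis.
- spindle_seat (a point): On the splined spindle's axis, on top of its collar (38 mm diameter), the shoulder the lever's underside rests on; about 146 mm above the table. z outwards along the axis, leaning 30 degrees from vertical to the robot's right; x along the middle tooth; turns with the spindle. Lever home: lever_hub is 16 mm along z from here, axes the same way as these.
- spindle_tip (a point): Steel spindle's end, 36 mm above spindle_seat, same axes: a round pilot of 18.4 mm diameter with tapered nose. Around it three teeth 12 mm wide reach 18 mm from the axis towards +x, +y and -y (none to -x), 24 mm high above the seat, with rounded tops; about 1.25 mm gap a side in the lever. A red dot marks the +x tooth.
- head_plate (a point): Clamp head: point where the spindle's axis meets the upper face of its aluminium plate, 150 by 150 mm, 130 mm above the table, 18 mm below spindle_seat along the axis. The plate slopes 30 degrees down to the robot's right (give or take 20 degrees of yaw); the head is fixed. This point's axes: z vertical, x level, towards the plate's uphill side. Bolt heads on the plate are 4 mm high.
- spindle (a joint): Spindle rotation in rad, growing anticlockwise seen looking onto its end; travel 0 to the hard stop at 1.3, where the red pointer under the middle tooth meets the green mark on the plate. At 0 the middle tooth points 50 degrees clockwise from straight uphill. Starts at 0.1-0.6. Friction 0.2 N m: it stays where left, lever on too. The fitted lever has up to 0.1 rad of play.
- pulley: Bystander on the mat: black belt pulley, 50 mm diameter, 32 mm high; origin at the centre of its underside.
- bush: Bystander on the mat: short aluminium tube, 40 mm diameter, 25 mm high; origin at the centre of its underside.
- sleeve: Bystander: green upright sleeve 56 mm diameter on a black disc 90 mm diameter, 114 mm high in all; origin under its centre.
- jar: Bystander: closed jar, 60 mm diameter, 90 mm high; origin under its centre.
- sample_can: Bystander: aluminium sample can with steel lid, 80 mm diameter, 78 mm high; origin under its centre.
- driver: Bystander: screwdriver lying on the bench.
Mind the look-alikes: they are no part of the job. Leave any turquoise or yellow look-alike of the part that bears lever_hub alone.

How it is judged:
By the outcome, as a careful person would: the job done as asked, in the order asked, and still so for the second after the job is handed in, with the robot touching nothing.
It also fails if it takes over 51 s, if anything falls off the work surface, if the arm or the gripper's body presses on something with over 40 N, if the wrist force passes 120 N, or if a joint passes its speed limit or range.

## Working session

There is one attempt and no reset: what is moved stays moved. The work goes in short steps, Python scripts to look and compute and a tool call to move; the robot and the scene stay as the last step left them, time stands still between calls to the robot, and variables do not carry over. Pictures are saved under pics/ and viewed, at most 10 in all, crops included, and the job is handed in when it is done.

Besides the shell and the picture viewer there is one more tool, called after "Emit:" as name(argument=value, ...) on one line, values as JSON. drive_tool: Moves the arm, as the interface text tells. Its arguments: {"type":"object","properties":{"angular":{"type":"array","items":{"type":"array","items":{"type":"number"}}},"delta_pos":{"type":"array","items":{"type":"array","items":{"type":"number"}}},"gripper":{"type":"array","items":{"type":"number"}},"squeeze":{"type":"number"}},"required":["angular","delta_pos","gripper"]}

```bash
mkdir -p pics
cat > h.py <<'E'
import numpy as np, cv2
from scipy.spatial.transform import Rotation as R
from cell import telemetry, eyes, env, models
def save(p,n,crop=None,s=1):
    im=p["pixels"][:,:,::-1]
    if crop: x0,y0,x1,y1=crop; im=im[y0:y1,x0:x1]
    cv2.imwrite("pics/"+n,cv2.resize(im,None,fx=s,fy=s,interpolation=cv2.INTER_CUBIC))
def rot(o):
    o=np.array(o,float)
    if o.shape==(3,3): return o
    if o.size==3: return R.from_euler('xyz',o,degrees=True).as_matrix()
    return R.from_quat(o).as_matrix()
def ray(p,uv):
    d=np.linalg.inv(p["mtx"])@np.array([uv[0],uv[1],1.]); d=rot(p["orientation"])@d
    return np.array(p["origin"],float),d/np.linalg.norm(d)
def atz(p,uv,z):
    o,d=ray(p,uv); return o+d*(z-o[2])/d[2]
def proj(p,X):
    c=rot(p["orientation"]).T@(np.array(X,float)-p["origin"]); q=np.array(p["mtx"])@c; return q[:2]/q[2]
def tri(rs):
    A=0;b=0
    for o,d in rs:
        M=np.eye(3)-np.outer(d,d);A=A+M;b=b+M@o
    X=np.linalg.solve(A,b); return X,[np.linalg.norm((np.eye(3)-np.outer(d,d))@(X-o)) for o,d in rs]
E
python3 - <<'E'
from h import *
print(telemetry.get_obs(),env.finger_overhang)
P={n:eyes.read_camera(n) for n in("scene","top")}
for n,p in P.items():
    print(n,p["origin"],p["orientation"],p["mtx"])
    for t in("lever_hub","lever_hole","lever_knob","spindle_seat","spindle_tip","head_plate","pulley","bush","sleeve","jar","sample_can","driver"):
        print(t,[(np.round(r["centre"]),round(r["p"],2)) for r in models.search_frame(p,t)][:4])
im=np.vstack([P["scene"]["pixels"],P["top"]["pixels"]])
cv2.imwrite("pics/a.png",P["scene"]["pixels"][:,:,::-1]);cv2.imwrite("pics/b.png",P["top"]["pixels"][:,:,::-1])
E
```

```text
{'time_s': 0.0, 'qpos': array([-67.65994206,  18.43663965,  -4.01382441,  83.17697211,
         1.29415897,  78.54068716,  -3.25817518]), 'joint_velocities': array([-0.05151714, -0.02669599, -0.03629045, -0.01274343, -0.08649388,
       -0.03935822,  0.09097172]), 'effort': array([-3.28357073e-04, -4.91296971e+01, -4.04204344e-01, -3.12537789e+01,
       -6.39297324e-02,  4.38735075e-02,  1.73681069e-04]), 'tool_pos': array([0.23842536, 0.60410904, 0.23547055]), 'tool_rot': array([-1.79890893e+02,  5.61385848e-03,  1.58469780e+02]), 'force': array([0.37341462, 0.10217176, 0.89382716]), 'wrist_torque': array([-0.02624639,  0.02710495,  0.01296652]), 'grasp_force': 0.0, 'grip_width': 0.08716872598629073} 0.014
scene [ 1.39650751 -0.41663417  1.2144118 ] [-139.26153142   -0.5727991    66.68358785] [[447.34329978   0.         319.31597814]
 [  0.         447.34329978 200.5069767 ]
 [  0.           0.           1.        ]]
lever_hub [(array([267., 229.]), 0.72), (array([236., 190.]), 0.58), (array([174., 237.]), 0.58), (array([397., 182.]), 0.4)]
lever_hole [(array([174., 236.]), 0.98), 
[... 812 characters left out ...]
  0.           1.        ]]
lever_hub [(array([370., 202.]), 0.94), (array([451., 222.]), 0.85), (array([383., 262.]), 0.84)]
lever_hole [(array([454., 218.]), 0.68), (array([383., 261.]), 0.61), (array([368., 200.]), 0.53)]
lever_knob [(array([381., 256.]), 0.68), (array([454., 225.]), 0.59), (array([371., 197.]), 0.53)]
spindle_seat [(array([371., 199.]), 0.4)]
spindle_tip []
head_plate [(array([244., 181.]), 0.84)]
pulley [(array([408., 161.]), 0.64), (array([196., 250.]), 0.63)]
bush [(array([242., 183.]), 0.65)]
sleeve [(array([305., 126.]), 0.84)]
jar [(array([362., 125.]), 0.65)]
sample_can [(array([262., 128.]), 0.68), (array([372., 201.]), 0.18)]
driver [(array([195., 247.]), 0.62)]
```

View pics/a.png

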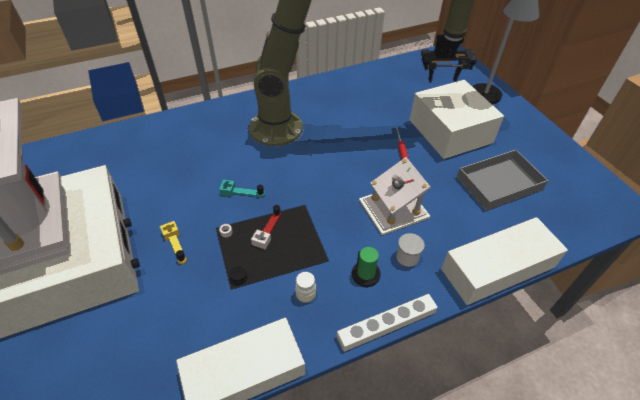

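View pics/b.png

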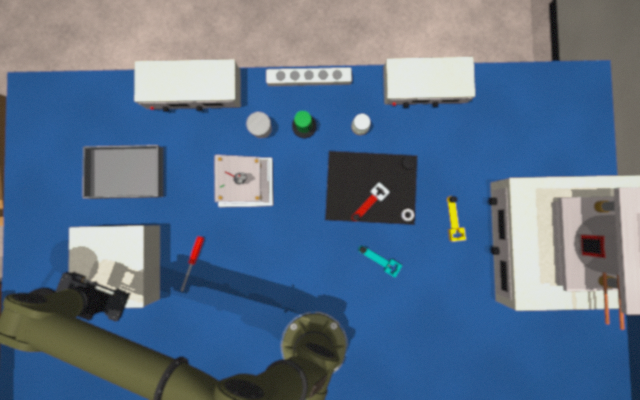

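The scene picture shows three lever-like parts: turquoise (240,189), yellow (173,241) and red with an aluminium hub (261,239) on the black mat. The red one fits the description. In the top view it is at (379,192), with its knob near (358,217). The clamp head is at (398,185) in the scene view and (240,180) in the top view.

Run:
```python
from h import *
P={n:eyes.read_camera(n) for n in("scene","top")}
s,t=P["scene"],P["top"]
def c(p,x,y,w,h,f): return cv2.resize(p["pixels"][y:y+h,x:x+w,::-1],(w*f,h*f),interpolation=cv2.INTER_CUBIC)
a=np.hstack([c(s,235,195,66,50,6),c(t,340,172,66,50,6)])
b=np.hstack([c(s,365,155,66,50,6),c(t,210,152,66,50,6)])
cv2.imwrite("pics/c.png",np.vstack([a,b]))
print(a.shape)
print(atz(t,(379,190.5),.032),atz(t,(358,217),.046),atz(s,(261,239),.032),atz(s,(277,210),.046))
for tt in("lever_hub","head_plate"):
  for p in (s,t):
    for r in models.cut_out(p,tt)[:3]:
        m=r["pixels"];ys,xs=np.where(m);print(tt,r["centre"],r["p"],m.sum(),xs.min(),xs.max(),ys.min(),ys.max())
```

```text
(300, 792, 3)
[ 0.53379033 -0.23719525  0.032     ] [ 0.44253956 -0.16038307  0.046     ] [ 0.54382255 -0.24217729  0.032     ] [ 0.46031183 -0.15622155  0.046     ]
lever_hub [173.8, 237.6] 0.97 480 160 186 221 263
lever_hub [235.5, 189.3] 0.89 430 220 263 180 196
lever_hub [264.1, 232.2] 0.7 511 252 279 205 249
lever_hub [377.9, 258.5] 0.85 271 360 399 246 274
lever_hub [372.1, 201.8] 0.8 412 352 388 183 221
lever_hub [451.6, 222.9] 0.74 424 447 465 196 240
head_plate [401.7, 197.8] 0.77 3253 360 430 158 233
head_plate [396.7, 181.8] 0.74 138 392 404 175 188
head_plate [235.0, 275.0] 0.25 248 230 246 266 283
head_plate [242.5, 180.6] 0.87 2880 214 272 155 207
```

View pics/c.png

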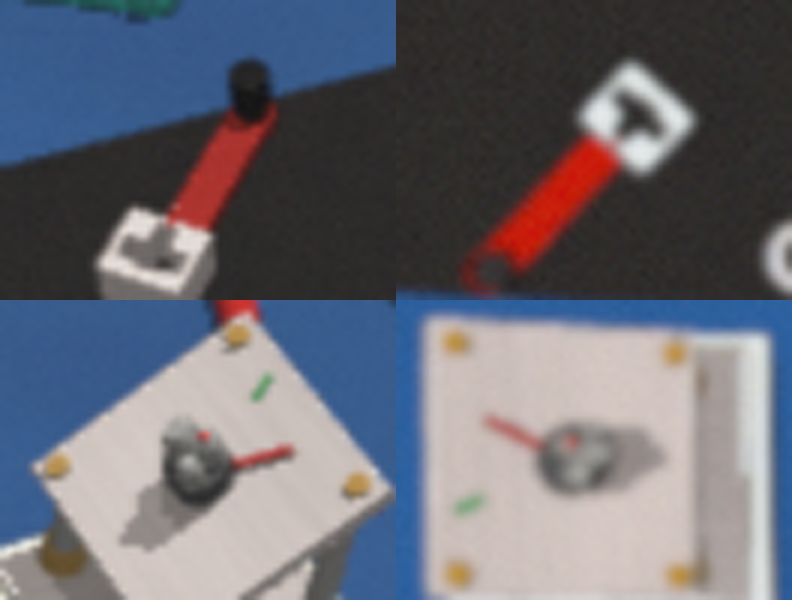

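The red lever (scene crop, upper left) has its hub at about (261,239), with the T-stem slot facing the red arm. It is the one to use; the turquoise and yellow ones lie off the mat. The pointer on the plate points about 20-25° clockwise of uphill, and the green mark is on the anticlockwise side. Next I plan a close wrist view of the head.

```bash
cat >> h.py <<'E'
def plan(pos,Rm,mm=40,deg=7):
    "total move to pose: rows n, translation (cm, tool axes) per row with current orientation, then rotation"
    o=telemetry.get_obs(); R0=rot(o["tool_rot"]); p0=o["tool_pos"]
    d=R0.T@(np.array(pos)-p0); n=max(1,int(np.ceil(np.linalg.norm(d)*1000/mm)))
    w=R.from_matrix(R0.T@Rm).as_rotvec(); m=max(1,int(np.ceil(np.degrees(np.linalg.norm(w))/deg)))
    print("trans cm",np.round(d*100,2),"n",n,"each",np.round(d*100/n,3),"| rotvec",np.round(w,4),"m",m,"each",np.round(w/m,4))
def down(yaw): return R.from_euler('xyz',[180,0,yaw],degrees=True).as_matrix()
E
python3 - <<'E'
from h import *
o=telemetry.get_obs();R0=rot(o["tool_rot"]);w=eyes.read_camera("wrist");t=eyes.read_camera("top")
print("cam in tool",R0.T@(w["origin"]-o["tool_pos"]),"\n",np.round(R0.T@rot(w["orientation"]),3),w["mtx"][0,0])
def px(x,y): return (210+(x-396)/6,152+(y-300)/6)
for b in [(455,342),(675,353),(458,575),(680,575),(567,461),(575,458)]:
    print(b,atz(t,px(*b),.13 if b[0]==567 else .165))
c=atz(t,px(567,461),.13)
plan([c[0],c[1]-0.0,.40],down(128))
E
```

```text
cam in tool [ 0.07160161 -0.00033948 -0.1484851 ] 
 [[ 0.    -0.965 -0.261]
 [ 1.     0.    -0.001]
 [ 0.001 -0.261  0.965]] 320.89859094944757
(455, 342) [0.63565927 0.28678291 0.165     ]
(675, 353) [0.62748459 0.16952955 0.165     ]
(458, 575) [0.51120119 0.28583816 0.165     ]
(680, 575) [0.5089322  0.16808283 0.165     ]
(567, 461) [0.57434191 0.23454109 0.13      ]
(575, 458) [0.5723152  0.22328236 0.165     ]
trans cm [-44.82 -22.11 -16.34] n 14 each [-3.201 -1.579 -1.167] | rotvec [1.000e-04 0.000e+00 5.318e-01] m 5 each [0.     0.     0.1064]
```

Emit:
drive_tool(angular=[[0,0,0],[0,0,0],[0,0,0],[0,0,0],[0,0,0],[0,0,0],[0,0,0],[0,0,0],[0,0,0],[0,0,0],[0,0,0],[0,0,0],[0,0,0],[0,0,0],[0,0,0.106],[0,0,0.106],[0,0,0.106],[0,0,0.106],[0,0,0.106],[0,0,0]], delta_pos=[[-3.2,-1.58,-0.7],[-3.2,-1.58,-0.7],[-3.2,-1.58,-0.7],[-3.2,-1.58,-0.7],[-3.2,-1.58,-0.7],[-3.2,-1.58,-0.7],[-3.2,-1.58,-0.7],[-3.2,-1.58,-0.7],[-3.2,-1.58,-0.7],[-3.2,-1.58,-0.7],[-3.2,-1.58,-0.7],[-3.2,-1.58,-0.7],[-3.2,-1.58,-0.7],[-3.2,-1.58,-0.7],[0,0,0],[0,0,0],[0,0,0],[0,0,0],[0,0,0],[0,0,0]], gripper=[8.7,8.7,8.7,8.7,8.7,8.7,8.7,8.7,8.7,8.7,8.7,8.7,8.7,8.7,8.7,8.7,8.7,8.7,8.7,8.7])

```text
time_s: 3.7
tool_pos: [0.5741, 0.2345, 0.3346]
tool_rot: [180.0, 0.0, 128.1]
force: [-0.3, -0.3, -0.1]
grip_width: 0.0869
grasp_force: 0.0
```

Run:
```python
from h import *
import pickle
w=eyes.read_camera("wrist");pickle.dump(w,open("w1.pkl","wb"));save(w,"d.png")
for t in("spindle_seat","spindle_tip","head_plate"): print(t,[(np.round(r["centre"]),round(r["p"],2)) for r in models.search_frame(w,t)][:3])
# predicted head points
c=np.array([.574,.234,.13]);ax=np.array([0,-.5,.866])
for s in(0,.018,.054): print(s,proj(w,c+ax*s))
```

```text
spindle_seat [(array([401., 296.]), 0.71)]
spindle_tip [(array([323., 185.]), 0.68)]
head_plate [(array([330., 166.]), 0.69)]
0 [322.55355309 179.13324343]
0.018 [317.40082865 188.45773106]
0.054 [305.8221252  209.41081682]
```

View pics/d.png

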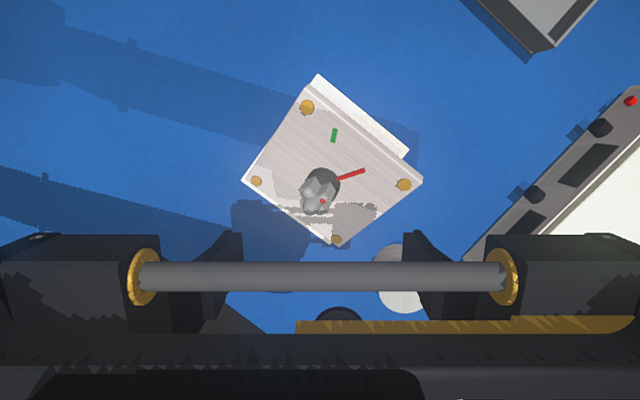

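```bash
cat > fit.py <<'E'
from h import *
import pickle
from scipy.optimize import least_squares
def frame(x,y,z,yaw):  # head frame: z axis outwards, x uphill along plate
    u=np.array([np.cos(yaw),np.sin(yaw),0]); v=np.array([0,0,1.])
    c,s=np.cos(np.radians(30)),.5
    n=c*v-s*u; e=c*u+s*v
    return np.array([x,y,z]),np.column_stack([e,np.cross(n,e),n])
E
python3 - <<'E'
from fit import *
w=pickle.load(open("w1.pkl","rb"));s=eyes.read_camera("scene");t=eyes.read_camera("top")
S=lambda x,y:(365+x/6-.4,155+(y-300)/6-.4); T=lambda x,y:(210+(x-396)/6-.4,152+(y-300)/6-.4)
# local corner signs (e,f): e uphill, f = left of uphill (n x e)
obs=[]
# world: uphill ~ +y, f ~ -x
for uv,k,ty in [((307,107),(1,1),'b')]: pass
W=[((242,181),0,'c'),((308,84),0,'c'),((423,182),0,'c'),((335,247),0,'c'),((307,107),0,'b'),((404,184),0,'b'),((336,240),0,'b'),((257,181),0,'b')]
SC=[(S(33,468),0,'c'),(S(245,315),0,'c'),(S(393,487),0,'c'),(S(237,336),0,'b'),(S(57,466),0,'b'),(S(358,485),0,'b')]
TP=[(T(455,342),0,'b'),(T(675,353),0,'b'),(T(458,575),0,'b'),(T(680,575),0,'b')]
signs=[(1,1),(1,-1),(-1,1),(-1,-1)]
def pt(q,sg,ty):
    o,F=frame(*q[:4]); b=.075 if ty=='c' else q[4]; return o+F@np.array([sg[0]*b,sg[1]*b,0 if ty=='c' else .003])
q0=np.array([.574,.234,.13,np.pi/2,.064])
A=[]
for p,L,sd in((w,W,1),(s,SC,.7),(t,TP,.7)):
    for uv,_,ty in L:
        d=[np.linalg.norm(proj(p,pt(q0,g,ty))-uv) for g in signs];i=int(np.argmin(d));A.append((p,uv,signs[i],ty,sd));print(np.round(uv),signs[i],round(d[i],1))
f=lambda q:np.concatenate([(proj(p,pt(q,g,ty))-uv)/sd for p,uv,g,ty,sd in A]+[[(q[2]-.13)/.0015]])
r=least_squares(f,q0,loss='soft_l1');print(r.x,np.degrees(r.x[3]));print(np.round(f(r.x),1))
np.save("head.npy",r.x)
o,F=frame(*r.x[:4])
print("seat",o+F[:,2]*.018,"tip",o+F[:,2]*.054)
# overlay with spindle hypothesis
im=w["pixels"][:,:,::-1].copy();x0,y0,fz=230,75,4
im=cv2.resize(im[y0:y0+185,x0:x0+200],None,fx=fz,fy=fz,interpolation=cv2.INTER_CUBIC)
P=lambda X:tuple(int(v) for v in (proj(w,X)-(x0,y0)+.5)*fz)
for g in signs: cv2.circle(im,P(pt(r.x,g,'c')),4,(0,255,0),1)
for a in(0.018,.042,.054): cv2.circle(im,P(o+F[:,2]*a),3,(255,0,255),-1)
for q in(.2,.35,.5):
    th=np.radians(-50)+q;d=F@np.array([np.cos(th),np.sin(th),0])
    cv2.line(im,P(o),P(o+d*.06),(255,int(400*q),0),1)
cv2.imwrite("pics/e.png",im)
# pointer direction from red pixels lying on plate
hsv=cv2.cvtColor(w["pixels"],cv2.COLOR_RGB2HSV);m=(((hsv[...,0]<8)|(hsv[...,0]>172))&(hsv[...,1]>130)&(hsv[...,2]>90))
ys,xs=np.where(m[75:260,230:430]);L=[]
for x,y in zip(xs+230,ys+75):
    O,d=ray(w,(x,y));n=F[:,2];X=O+d*(n@(o+n*.003-O))/(n@d);L.append(F.T@(X-o))
L=np.array(L);rr=np.hypot(L[:,0],L[:,1]);k=(rr>.022)&(rr<.075);th=np.degrees(np.arctan2(L[k,1],L[k,0]));print("pointer",k.sum(),rr[k].min(),rr[k].max(),np.median(th),"q",np.radians(np.median(th)+50))
c,_,vt=None,None,np.linalg.svd(L[k][:,:2]-L[k][:,:2].mean(0))[2];print("dir",np.degrees(np.arctan2(*vt[0][::-1])))
E
```

```text
[242 181] (-1, 1) 4.1
[308  84] (1, 1) 5.9
[423 182] (1, -1) 1.7
[335 247] (-1, -1) 2.1
[307 107] (1, 1) 5.8
[404 184] (1, -1) 1.4
[336 240] (-1, -1) 1.7
[257 181] (-1, 1) 5.4
[370. 183.] (-1, 1) 1.8
[405. 157.] (1, 1) 2.0
[430. 186.] (1, -1) 1.2
[404. 161.] (1, 1) 1.9
[374. 182.] (-1, 1) 1.8
[424. 185.] (1, -1) 1.1
[219. 159.] (1, -1) 0.3
[256. 160.] (-1, -1) 1.2
[220. 197.] (1, 1) 0.8
[257. 197.] (-1, 1) 1.3
[0.57687436 0.23423569 0.12909364 1.57610618 0.06189264] 90.30423220773484
[ 2.8 -2.6 -3.7  2.2  0.3  0.7  4.2  0.1  0.4 -0.4  0.1 -0.1  0.3 -1.5
 -0.5 -0.9 -0.9 -1.   0.1 -1.8 -0.6  0.  -0.1 -0.6 -0.1 -0.6 -0.7 -0.6
  0.9 -0.5  0.6 -0.4  0.7 -0.9  0.2 -0.6 -0.6]
seat [0.57692215 0.22523582 0.1446821 ] tip [0.57701772 0.20723607 0.17585901]
pointer 108 0.022277459622326717 0.05038284432971749 -26.653267060213313 q 0.4074773593830927
dir 175.27114089877895
```

View pics/e.png

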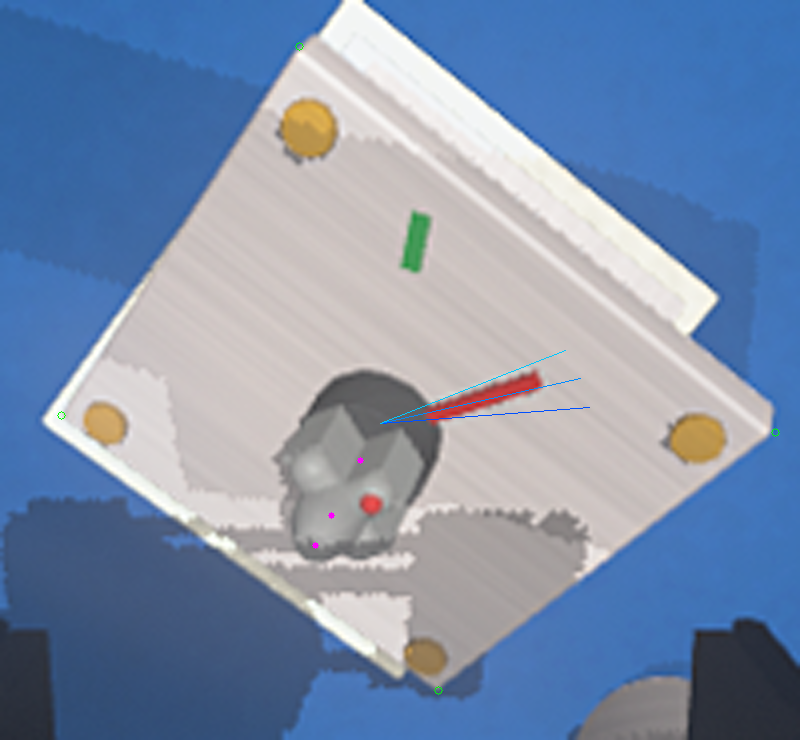

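The overlay shows that the fitted plate corners and bolts agree to about 1 px. The tip is near (309,212) px, the red dot near (323,201), and the pointer gives q≈0.42. Next I look straight down the spindle axis, which also tests the tilted reach.

```bash
cat >> fit.py <<'E'
def spin(q,head=None):
    "seat origin, frame with x along middle tooth"
    h=np.load("head.npy") if head is None else head
    o,F=frame(*h[:4]); th=np.radians(-50)+q
    return o+F[:,2]*.018, F@R.from_euler('z',th).as_matrix()
def tool(Fs): return Fs@np.diag([1,-1,-1.])   # tool x = lever x, tool z down the axis
E
python3 - <<'E'
from fit import *
o,F=spin(.42)
plan(o+F[:,2]*.155,tool(F))
E
```

```text
trans cm [-7.02 -5.11  5.57] n 3 each [-2.339 -1.703  1.855] | rotvec [-0.0571  0.5481  1.0868] m 10 each [-0.0057  0.0548  0.1087]
```

Emit:
drive_tool(angular=[[0,0,0],[0,0,0],[0,0,0],[-0.0057,0.0548,0.1087],[-0.0057,0.0548,0.1087],[-0.0057,0.0548,0.1087],[-0.0057,0.0548,0.1087],[-0.0057,0.0548,0.1087],[-0.0057,0.0548,0.1087],[-0.0057,0.0548,0.1087],[-0.0057,0.0548,0.1087],[-0.0057,0.0548,0.1087],[-0.0057,0.0548,0.1087],[0,0,0]], delta_pos=[[-2.34,-1.7,1.86],[-2.34,-1.7,1.86],[-2.34,-1.7,1.86],[0,0,0],[0,0,0],[0,0,0],[0,0,0],[0,0,0],[0,0,0],[0,0,0],[0,0,0],[0,0,0],[0,0,0],[0,0,0]], gripper=[8.7,8.7,8.7,8.7,8.7,8.7,8.7,8.7,8.7,8.7,8.7,8.7,8.7,8.7])

```text
time_s: 5.4
tool_pos: [0.577, 0.1455, 0.2782]
tool_rot: [-165.8, -26.7, 60.7]
force: [-0.0, -1.0, -0.0]
grip_width: 0.087
grasp_force: 0.0
```

Run:
```python
from fit import *
w=eyes.read_camera("wrist");pickle.dump(w,open("w2.pkl","wb"))
print(telemetry.get_obs()["qpos"])
S,F=spin(.42);pr=lambda a,b,c:proj(w,S+F@np.array([a,b,c]))
c=pr(0,0,.02);x0,y0=int(c[0])-100,int(max(0,min(c[1]-75,250)));f=4;print(c,x0,y0)
im=cv2.resize(w["pixels"][y0:y0+150,x0:x0+200,::-1],None,fx=f,fy=f,interpolation=cv2.INTER_CUBIC)
P=lambda *X:tuple(int(v) for v in (pr(*X)-(x0,y0)+.5)*f)
cv2.circle(im,P(0,0,.036),4,(255,0,255),1);cv2.circle(im,P(0,0,0),4,(255,0,0),1)
for a in np.linspace(0,2*np.pi,40): cv2.circle(im,P(.019*np.cos(a),.019*np.sin(a),0),1,(255,0,0),-1)
for k in((1,0),(0,1),(0,-1)): cv2.line(im,P(k[0]*.009,k[1]*.009,.024),P(k[0]*.018,k[1]*.018,.024),(0,255,0),1)
cv2.line(im,P(.02,0,-.015),P(.06,0,-.015),(0,255,255),1)
cv2.imwrite("pics/f.png",im)
```

```text
[-24.16947783  10.25486042  27.88768222  95.01537597 -35.24498346
  80.20692737 -14.70250071]
[321.6496235  191.06454161] 221 116
```

View pics/f.png

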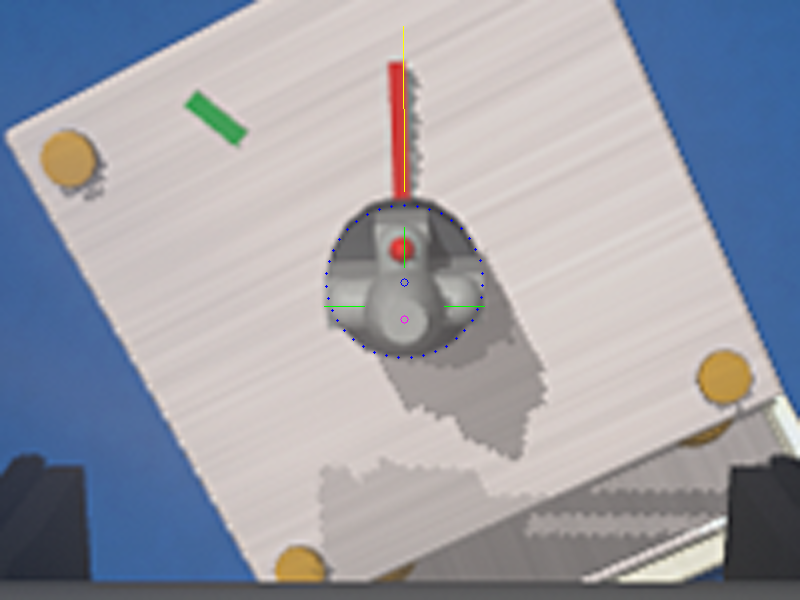

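The view down the axis agrees with the model: the collar is centred at about (402,280), the pilot end at (402,322), and the pointer is turned about 2° further, so q≈0.455. Next I refine this and plan the move over the lever.

Run:
```python
from fit import *
w1=pickle.load(open("w1.pkl","rb"));w2=pickle.load(open("w2.pkl","rb"))
E1=lambda x,y:np.array([230+x/4-.5,75+y/4-.5]);E2=lambda x,y:np.array([221+x/4-.5,116+y/4-.5])
O=[]
for e,w,L in((E1,w1,[((308,128),(1,1)),((697,438),(1,-1)),((426,656),(-1,-1)),((105,422),(-1,1))]),(E2,w2,[((68,158),(1,1)),((724,378),None),((299,566),None)])):
    for uv,g in L: O.append((w,e(*uv),g))
h0=np.load("head.npy");q0=np.r_[h0,.455,0]
def bp(q,g):
    o,F=frame(*q[:4]);return o+F@np.array([g[0]*q[4],g[1]*q[4],.004])
G=[(1,1),(1,-1),(-1,1),(-1,-1)]
O=[(w,uv,g or min(G,key=lambda k:np.linalg.norm(proj(w,bp(q0,k))-uv))) for w,uv,g in O]
def f(q,raw=False):
    r=[proj(w,bp(q,g))-uv for w,uv,g in O]
    S,F=spin(q[5],q);p=lambda w,*a:proj(w,S+F@np.array(a))
    r.append((p(w2,0,0,.036)-E2(402,322))); r.append((p(w2,.019,0,-.001)-E2(402,197))*[0,1])
    r.append((.5*(p(w2,0,.018,.02)+p(w2,0,-.018,.02))-E2(402.5,300))*[1,0])
    r.append((p(w2,.03,0,q[6]-.016)-E2(400,150))*[1,0]); r.append((p(w2,.05,0,q[6]-.016)-E2(397,65))*[1,0])
    return np.concatenate(r+[[(q[2]-.13)/.001,q[6]/.005]])
r=least_squares(f,q0,loss='soft_l1');print(np.round(r.x,4),np.degrees(r.x[3]));print(np.round(f(r.x),1))
np.save("head.npy",r.x[:6]);S,F=spin(r.x[5]);print("seat",S)
s,t=eyes.read_camera("scene"),eyes.read_camera("top")
X,e=tri([ray(s,(261.2,236)),ray(t,(380.2,191.7))]);print("hub top",X,e)
K,e=tri([ray(s,(276.5,206.5)),ray(t,(356,216.5))]);print("knob top",K,e)
yaw=np.degrees(np.arctan2(*(K-X)[1::-1]));print(yaw,np.linalg.norm((K-X)[:2]))
o=telemetry.get_obs();Rg=down(yaw)
w=R.from_matrix(rot(o["tool_rot"]).T@Rg).as_rotvec();print("rotvec",w)
d=Rg.T@(np.r_[X[:2],.19]-o["tool_pos"])*100;print("after rot trans",d,np.linalg.norm(d))
```

```text
[ 0.5765  0.2345  0.1297  1.5754  0.0618  0.439  -0.    ] 90.26137238432925
[ 0.4  0.1  0.1  0.2 -0.1  0.3  0.2  0.3 -0.1 -0.  -0.5 -0.5 -0.2  0.8
 -0.1 -0.8 -0.   1.6 -0.2  0.  -0.1 -0.   0.1  0.  -0.3 -0. ]
seat [0.57652272 0.22553886 0.1453358 ]
hub top [ 0.53034417 -0.23947213  0.03008534] [np.float64(0.0021749582077822452), np.float64(0.0021749582077823107)]
knob top [ 0.4445963  -0.1530048   0.04566046] [np.float64(0.0005730491964828228), np.float64(0.0005730491964828183)]
134.7606358339177 0.12177560382725
rotvec [ 0.09018074 -0.5491249  -1.19671455]
after rot trans [-24.21858952 -30.64585877   8.9076643 ] 40.06314043429953
```

Emit:
drive_tool(angular=[[0.009,-0.0549,-0.1197],[0.009,-0.0549,-0.1197],[0.009,-0.0549,-0.1197],[0.009,-0.0549,-0.1197],[0.009,-0.0549,-0.1197],[0.009,-0.0549,-0.1197],[0.009,-0.0549,-0.1197],[0.009,-0.0549,-0.1197],[0.009,-0.0549,-0.1197],[0.009,-0.0549,-0.1197],[0,0,0],[0,0,0],[0,0,0],[0,0,0],[0,0,0],[0,0,0],[0,0,0],[0,0,0],[0,0,0],[0,0,0]], delta_pos=[[0,0,0],[0,0,0],[0,0,0],[0,0,0],[0,0,0],[0,0,0],[0,0,0],[0,0,0],[0,0,0],[0,0,0],[-2.42,-3.06,0.89],[-2.42,-3.06,0.89],[-2.42,-3.06,0.89],[-2.42,-3.06,0.89],[-2.42,-3.06,0.89],[-2.42,-3.06,0.89],[-2.42,-3.06,0.89],[-2.42,-3.06,0.89],[-2.42,-3.06,0.89],[-2.42,-3.06,0.89]], gripper=[8.7,8.7,8.7,8.7,8.7,8.7,8.7,8.7,8.7,8.7,8.7,8.7,8.7,8.7,8.7,8.7,8.7,8.7,8.7,8.7])

```text
time_s: 7.55
tool_pos: [0.53, -0.2399, 0.1898]
tool_rot: [-180.0, -0.0, 134.8]
force: [1.6, 0.0, 0.4]
grip_width: 0.087
grasp_force: 0.0
```

Emit:
drive_tool(angular=[[0,0,0],[0,0,0]], delta_pos=[[0,0,0],[0,0,0]], gripper=[8.7,8.7])

```text
time_s: 7.75
tool_pos: [0.5296, -0.2395, 0.1896]
tool_rot: [-180.0, -0.1, 134.6]
force: [0.1, 0.4, 0.7]
grip_width: 0.0874
grasp_force: 0.0
```

Run:
```python
from fit import *
w=eyes.read_camera("wrist");pickle.dump(w,open("w3.pkl","wb"));o=telemetry.get_obs();print(o["qpos"],o["tool_rot"],o["tool_pos"])
L=np.array([.5303,-.2395,0.032]);c=proj(w,L);x0,y0=int(c[0])-100,int(max(0,min(c[1]-90,250)));print(c,x0,y0)
im=cv2.resize(w["pixels"][y0:y0+150,x0:x0+200,::-1],None,fx=4,fy=4,interpolation=cv2.INTER_CUBIC)
def ov(x,y,yaw,col):
    Rz=R.from_euler('z',yaw,degrees=True).as_matrix()
    P=lambda *X:tuple(int(v) for v in (proj(w,np.array([x,y,0])+Rz@np.array(X))-(x0,y0)+.5)*4)
    cv2.polylines(im,[np.array([P(a,b,.032) for a,b in((-.018,-.024),(.024,-.024),(.024,.024),(-.018,.024))])],True,col,1)
    cv2.circle(im,P(.126,0,.046),4,col,1)
ov(.5303,-.2395,134.8,(0,255,0))
cv2.imwrite("pics/g.png",im)
```

```text
[-8.05252575 12.84136287 34.22368161 97.94527376 -7.6066032  71.61151215
 72.65560073] [ 1.79993177e+02 -8.54314908e-02  1.34733942e+02] [ 0.53014868 -0.23809088  0.18969945]
[323.6690247  189.21065205] 223 99
```

View pics/g.png

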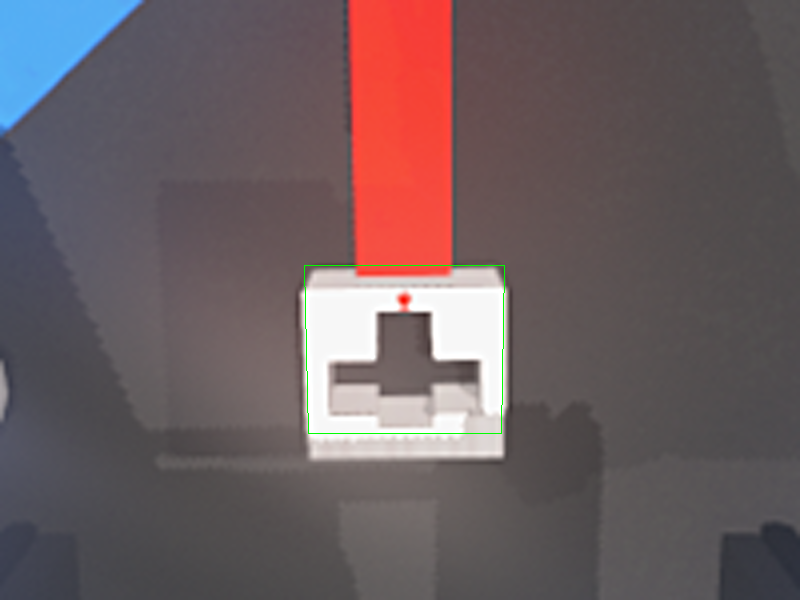

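The enlarged crop shows the aluminium hub with its T hole and a red dot at (404,300) towards the red arm. This confirms the right lever. The hub is about 6 mm further back than the first estimate, so I fit it numerically.

Run:
```python
from fit import *
w=pickle.load(open("w3.pkl","rb"));E=lambda x,y:np.array([223+x/4-.5,99+y/4-.5])
# (uv, local point, mask)
O=[((305,290),(.024,.024,.032),(1,1)),((505,290),(.024,-.024,.032),(1,1)),((308,458),(-.018,.024,.032),(1,1)),((505,458),(-.018,-.024,.032),(1,1)),
((378,312),(.0193,.00725,.032),(1,1)),((431,312),(.0193,-.00725,.032),(1,1)),((330,362),(.00725,.0193,.032),(1,1)),((480,362),(.00725,-.0193,.032),(1,1)),
((350,2),(.12,.012,.012),None),((453,2),(.12,-.012,.012),None),((357,270),(.0262,.012,.012),None),((451,270),(.0262,-.012,.012),None)]
def f(q):
    Rz=R.from_euler('z',q[2]).as_matrix();P=lambda X:proj(w,np.r_[q[:2],0]+Rz@np.array(X));r=[]
    for uv,X,m in O:
        uv=E(*uv)
        if m: r+=list((P(X)-uv))
        else:
            # arm edge line distance in image
            a,b=P((.03,X[1],.012)),P((.11,X[1],.012));d=(b-a)/np.linalg.norm(b-a);v=uv-a;r.append(d[0]*v[1]-d[1]*v[0])
    return np.array(r)
r=least_squares(f,[.534,-.243,np.radians(134.8)],loss='soft_l1',x_scale=[.01,.01,.1]);print(r.x,np.degrees(r.x[2]));print(np.round(f(r.x),1))
np.save("lever.npy",r.x)
x,y,a=r.x;Rg=down(np.degrees(a));c=np.array([x,y,0])+Rg@np.array([.002,0,0])
o=telemetry.get_obs();R0=rot(o["tool_rot"])
print(R.from_matrix(R0.T@Rg).as_rotvec(),Rg.T@(np.r_[c[:2],.022]-o["tool_pos"])*100)
# jcheck fit
S,F=spin(np.load("head.npy")[5]);print(np.round(F,3))
```

```text
[ 0.53499554 -0.24402507  2.35875792] 135.14687377491384
[ 0.   0.8 -0.2  0.3  0.5  0.3 -0.8 -0.1 -0.8 -0.1  0.9 -0.2 -0.9 -0.3
  1.  -0.7 -0.6  0.4 -0.1 -0. ]
[ 0.00012445 -0.00149063 -0.00720711] [-0.56213602 -0.07884018 16.76994456]
[[ 0.417 -0.909  0.002]
 [ 0.788  0.36  -0.5  ]
 [ 0.454  0.21   0.866]]
```

Emit:
drive_tool(angular=[[0,0,-0.007],[0,0,0],[0,0,0],[0,0,0],[0,0,0],[0,0,0],[0,0,0]], delta_pos=[[-0.56,-0.08,2],[0,0,3.5],[0,0,3.5],[0,0,3.5],[0,0,2.5],[0,0,1.5],[0,0,0.5]], gripper=[8.7,8.7,8.7,8.7,8.7,8.7,8.7])

```text
time_s: 8.5
tool_pos: [0.5325, -0.2417, 0.0183]
tool_rot: [-180.0, -0.2, 135.2]
force: [-0.1, 0.4, 0.4]
grip_width: 0.0869
grasp_force: 0.0
```

Emit:
drive_tool(angular=[[0,0,0],[0,0,0],[0,0,0],[0,0,0],[0,0,0],[0,0,0],[0,0,0],[0,0,0]], delta_pos=[[0,0,0],[0,0,0],[0,0,0],[0,0,0],[0,0,0],[0,0,0],[0,0,0],[0,0,0]], gripper=[4.5,4.5,4.5,4.5,4.5,4.5,4.5,4.5], squeeze=45)

```text
time_s: 9.3
tool_pos: [0.533, -0.2436, 0.02]
tool_rot: [180.0, -0.0, 135.0]
force: [1.1, 1.3, 2.6]
grip_width: 0.048
grasp_force: 45.0
```

Emit:
drive_tool(angular=[[0,0,0],[0,0,0],[0,0,0],[0,0,0],[0,0,0],[0,0,0],[0,0,0],[0,0,0],[0,0,0],[0,0,0]], delta_pos=[[0,0,-1],[0,0,-2.5],[0,0,-3.5],[0,0,-4],[0,0,-4],[0,0,-4],[0,0,-3.5],[0,0,-2.5],[0,0,0],[0,0,0]], gripper=[4.5,4.5,4.5,4.5,4.5,4.5,4.5,4.5,4.5,4.5])

```text
time_s: 10.3
tool_pos: [0.5321, -0.2441, 0.2691]
tool_rot: [-180.0, -0.1, 135.0]
force: [-1.5, 0.9, -2.7]
grip_width: 0.0478
grasp_force: 45.0
```

Run:
```python
from fit import *
w=eyes.read_camera("wrist");pickle.dump(w,open("w4.pkl","wb"));o=telemetry.get_obs();print(o)
R0=rot(o["tool_rot"]);p=o["tool_pos"]
Fl=R0@np.diag([1,-1,-1]);U=p+R0@np.array([-.0018,0,.018]) # underside origin
x0,y0=240,150
c=proj(w,U+Fl@np.array([0,0,.032]));x0,y0=int(c[0])-100,int(max(0,min(c[1]-90,250)));print(c,x0,y0)
im=cv2.resize(w["pixels"][y0:y0+150,x0:x0+200,::-1],None,fx=4,fy=4,interpolation=cv2.INTER_CUBIC)
P=lambda *X:tuple(int(v) for v in (proj(w,U+Fl@np.array(X))-(x0,y0)+.5)*4)
h=.032
cv2.polylines(im,[np.array([P(a,b,h) for a,b in((-.018,-.024),(.024,-.024),(.024,.024),(-.018,.024))])],True,(0,255,0),1)
T=[(.0193,.00725),(.0193,-.00725),(.00725,-.00725),(.00725,-.0193),(-.00725,-.0193),(-.00725,-.00725),(-.0105,-.00725),(-.0105,.00725),(-.00725,.00725),(-.00725,.0193),(.00725,.0193),(.00725,.00725)]
cv2.polylines(im,[np.array([P(a,b,h) for a,b in T])],True,(255,0,255),1)
cv2.polylines(im,[np.array([P(.03,.012,.012),P(.12,.012,.012)]),np.array([P(.03,-.012,.012),P(.12,-.012,.012)])],False,(255,255,0),1)
cv2.imwrite("pics/i.png",im)
```

```text
{'time_s': 10.35, 'qpos': array([-8.51777906, 10.7425289 , 35.2283205 , 91.0676356 , -6.2448074 ,
       80.40052619, 72.27882069]), 'joint_velocities': array([ 0.09384829,  0.8577428 , -0.2955372 ,  0.86839329, -0.14321619,
        0.11050976, -0.02597703]), 'effort': array([ 1.55549864e-01, -3.74684787e+01,  3.95227835e+00, -3.30995786e+01,
        3.73762334e-02,  1.27785592e-01, -1.54421505e-03]), 'tool_pos': array([ 0.53169392, -0.24370104,  0.26805132]), 'tool_rot': array([-179.91464861,   -0.20335909,  134.97485702]), 'force': array([ 0.50502861,  0.09760867, -2.28270164]), 'wrist_torque': array([-0.11634296,  0.04157315, -0.00212084]), 'grasp_force': 44.97805826511467, 'grip_width': 0.04785394593546129}
[323.2402073  274.18922059] 223 184
```

View pics/i.png

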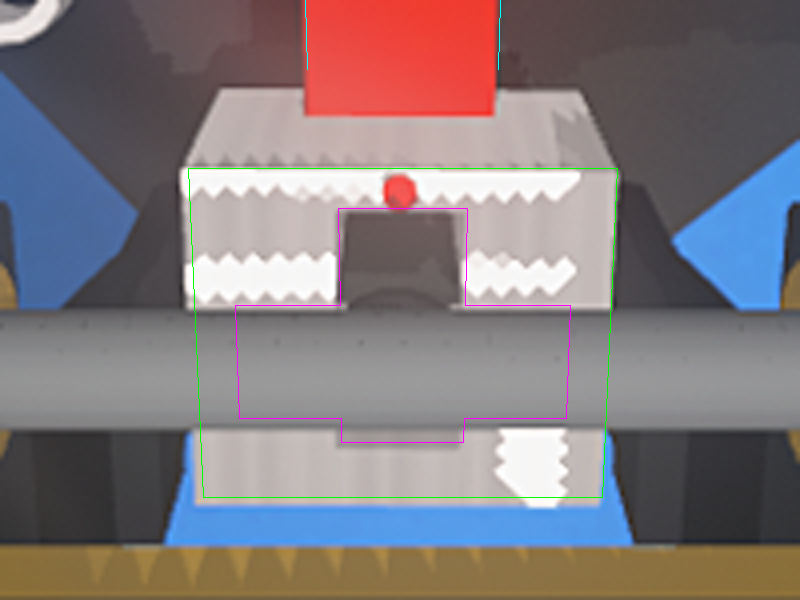

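The overlay matches the held lever to about 0.5 mm: the red dot is at (400,192), the T edges line up, and the grip is centred. Now I plan the transfer.

```bash
cat >> fit.py <<'E'
def goal(q,h,off=(.002,-.0005,.018)):
    S,F=spin(q); return S+F@np.array([off[0],off[1],h+off[2]]),tool(F)
E
python3 - <<'E'
from fit import *
plan(*goal(.445,.10))
E
```

```text
trans cm [25.84 32.38  2.02] n 11 each [2.349 2.944 0.183] | rotvec [-0.1009  0.5453  1.1782] m 11 each [-0.0092  0.0496  0.1071]
```

Emit:
drive_tool(angular=[[0,0,0],[0,0,0],[0,0,0],[0,0,0],[0,0,0],[0,0,0],[0,0,0],[0,0,0],[0,0,0],[0,0,0],[0,0,0],[0,0,0]], delta_pos=[[1.18,1.47,0.09],[2.35,2.94,0.18],[2.35,2.94,0.18],[2.35,2.94,0.18],[2.35,2.94,0.18],[2.35,2.94,0.18],[2.35,2.94,0.18],[2.35,2.94,0.18],[2.35,2.94,0.18],[2.35,2.94,0.18],[2.35,2.94,0.18],[1.18,1.47,0.09]], gripper=[4.5,4.5,4.5,4.5,4.5,4.5,4.5,4.5,4.5,4.5,4.5,4.5])

```text
time_s: 11.55
tool_pos: [0.5768, 0.1717, 0.2471]
tool_rot: [-179.8, -0.3, 135.3]
force: [-0.6, 0.7, -1.5]
grip_width: 0.0475
grasp_force: 45.0
```

Emit:
drive_tool(angular=[[-0.0092,0.0496,0.1071],[-0.0092,0.0496,0.1071],[-0.0092,0.0496,0.1071],[-0.0092,0.0496,0.1071],[-0.0092,0.0496,0.1071],[-0.0092,0.0496,0.1071],[-0.0092,0.0496,0.1071],[-0.0092,0.0496,0.1071],[-0.0092,0.0496,0.1071],[-0.0092,0.0496,0.1071],[-0.0092,0.0496,0.1071],[0,0,0],[0,0,0],[0,0,0]], delta_pos=[[0,0,0],[0,0,0],[0,0,0],[0,0,0],[0,0,0],[0,0,0],[0,0,0],[0,0,0],[0,0,0],[0,0,0],[0,0,0],[0,0,0],[0,0,0],[0,0,0]], gripper=[4.5,4.5,4.5,4.5,4.5,4.5,4.5,4.5,4.5,4.5,4.5,4.5,4.5,4.5])

```text
time_s: 12.95
tool_pos: [0.5784, 0.1679, 0.2497]
tool_rot: [-166.7, -27.1, 62.7]
force: [-1.1, 0.6, -2.3]
grip_width: 0.0478
grasp_force: 45.0
```

```bash
cat > st.py <<'E'
from fit import *
P=[];Q=[]
# average noise: camera calls advance 0.05 s
for i in range(4):
    o=telemetry.get_obs();P.append(o["tool_pos"]);Q.append(rot(o["tool_rot"]));w=eyes.read_camera("scene")
p=np.mean(P,0);Rm=R.from_matrix(np.array(Q)).mean().as_matrix()
import sys
q,h=float(sys.argv[1]),float(sys.argv[2])
g,G=goal(q,h)
S,F=spin(q);c=F.T@(p-S)
print("std mm",np.std(P,0)*1e3,"tcp in spindle frame mm",np.round(c*1e3,2),"h",round(c[2]*1e3-18,1))
print("to goal: cm",np.round(Rm.T@(g-p)*100,3),"rot",np.round(R.from_matrix(Rm.T@G).as_rotvec(),4),"F",np.round(o["force"],1),"F in spindle",np.round(F.T@o["force"],1),"t",o["time_s"],o["wrist_torque"])
E
python3 st.py .445 .055
```

```text
std mm [0.05266677 0.11900836 0.10230014] tcp in spindle frame mm [  2.96  -0.55 119.26] h 101.3
to goal: cm [-0.094 -0.013  4.626] rot [0.0016 0.0006 0.0036] F [-0.4 -0.1 -2.4] F in spindle [-1.3 -0.2 -2. ] t 13.1 [-0.93858271  0.0977174  -0.00747341]
```

Emit:
drive_tool(angular=[[0.0008,0,0.0018],[0.0008,0,0.0018],[0,0,0],[0,0,0],[0,0,0]], delta_pos=[[-0.05,-0.01,1.5],[-0.04,0,2],[0,0,1.1],[0,0,0],[0,0,0]], gripper=[4.5,4.5,4.5,4.5,4.5])

```text
time_s: 13.65
tool_pos: [0.578, 0.19, 0.2096]
tool_rot: [-166.5, -27.0, 62.4]
force: [0.1, -0.0, -1.8]
grip_width: 0.0479
grasp_force: 45.0
```

```bash
python3 st.py .445 .038
python3 - <<'E'
from h import *
w=eyes.read_camera("wrist");save(w,"j.png",(220,170,420,320),4)
E
```

```text
std mm [0.2746118  0.2643364  0.39790126] tcp in spindle frame mm [ 1.95 -1.05 74.17] h 56.2
to goal: cm [ 0.003 -0.058  1.817] rot [ 0.0014 -0.0009 -0.002 ] F [ 0.5  0.1 -1.7] F in spindle [-0.5 -0.8 -1.5] t 13.8 [-0.96405889  0.07361506  0.02910531]
```

View pics/j.png

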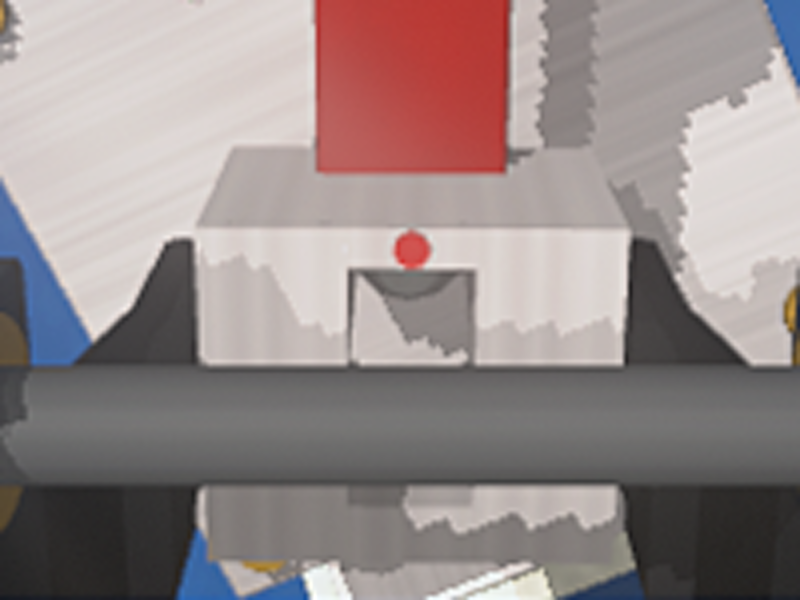

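Through the hole's +x slot I see the collar's rim, centred at (412,285) in line with the slot's own centre, so the lever is laterally aligned. Next I descend in steps while watching the force.

Emit:
drive_tool(angular=[[0,0,0],[0,0,0],[0,0,0],[0,0,0],[0,0,0]], delta_pos=[[0,-0.03,0.9],[0,-0.02,0.9],[0,0,0.5],[0,0,0.5],[0,0,0]], gripper=[4.5,4.5,4.5,4.5,4.5])

```text
time_s: 14.4
tool_pos: [0.5769, 0.2045, 0.1844]
tool_rot: [-166.4, -27.0, 62.4]
force: [-0.3, -0.8, -2.2]
grip_width: 0.0477
grasp_force: 45.0
```

```bash
python3 st.py .445 .024
```

```text
std mm [0.31061378 0.20615549 0.49800183] tcp in spindle frame mm [ 1.610e+00 -3.000e-02  4.516e+01] h 27.2
to goal: cm [0.039 0.047 0.316] rot [-0.      0.     -0.0022] F [ 0.8 -0.4 -2.6] F in spindle [-1.1 -1.4 -2. ] t 14.55 [-0.93028902  0.10207284 -0.00330127]
```

Emit:
drive_tool(angular=[[0,0,0],[0,0,0],[0,0,0],[0,0,0]], delta_pos=[[0.02,0.02,0.3],[0,0,0.3],[0,0,0.3],[0,0,0]], gripper=[4.5,4.5,4.5,4.5])

```text
time_s: 15.0
tool_pos: [0.5777, 0.2088, 0.1773]
tool_rot: [-166.5, -27.0, 62.4]
force: [0.5, -0.7, -1.9]
grip_width: 0.0471
grasp_force: 45.0
```

```bash
python3 st.py .445 .010
```

```text
std mm [0.01281884 0.07490797 0.14331966] tcp in spindle frame mm [ 1.81 -0.4  36.29] h 18.3
to goal: cm [0.019 0.01  0.829] rot [ 0.0005 -0.0001 -0.0022] F [ 0.3 -0.7 -3.8] F in spindle [-2.1 -1.3 -2.9] t 15.15 [-1.09224908e+00  4.66930371e-02  6.62100629e-04]
```

Emit:
drive_tool(angular=[[0,0,0],[0,0,0],[0,0,0],[0,0,0],[0,0,0]], delta_pos=[[0,0,0.4],[0,0,0.4],[0,0,0.4],[0,0,0.3],[0,0,0]], gripper=[4.5,4.5,4.5,4.5,4.5])

```text
time_s: 15.7
tool_pos: [0.5776, 0.2163, 0.1642]
tool_rot: [-166.5, -27.0, 62.4]
force: [0.7, 0.2, -4.1]
grip_width: 0.0478
grasp_force: 45.0
```

```bash
python3 st.py .445 0
```

```text
std mm [0.01136464 0.08198937 0.11908423] tcp in spindle frame mm [ 1.77 -0.38 21.15] h 3.1
to goal: cm [0.023 0.011 0.315] rot [ 0.0004  0.     -0.0022] F [ 2.1 -1.  -3.9] F in spindle [-1.7 -3.1 -2.9] t 15.85 [-1.38415936 -0.05159609 -0.11533612]
```

Emit:
drive_tool(angular=[[0,0,0],[0,0,0],[0,0,0]], delta_pos=[[0,0,0.15],[0,0,0.1],[0,0,0]], gripper=[4.5,4.5,4.5])

```text
time_s: 16.2
tool_pos: [0.5778, 0.2172, 0.1627]
tool_rot: [-166.5, -27.1, 62.4]
force: [-0.8, -2.9, -2.6]
grip_width: 0.0475
grasp_force: 45.0
```

```bash
python3 st.py .445 0
```

```text
std mm [0.01525204 0.02673386 0.01441565] tcp in spindle frame mm [ 1.8  -0.49 19.21] h 1.2
to goal: cm [0.02  0.001 0.121] rot [ 0.0007 -0.0003 -0.0022] F [-0.4 -3.4 -1.4] F in spindle [-3.4 -1.2  0.5] t 16.35 [-1.51974576  0.1419976   0.10222312]
```

Emit:
drive_tool(angular=[[0,0,0],[0,0,0],[0,0,0]], delta_pos=[[0,0,0.1],[0,0,0.1],[0,0,0]], gripper=[4.5,4.5,4.5])

```text
time_s: 16.7
tool_pos: [0.5778, 0.218, 0.1612]
tool_rot: [-166.5, -27.1, 62.4]
force: [-1.0, -4.5, -0.5]
grip_width: 0.0474
grasp_force: 45.0
```

```bash
python3 st.py .445 0
```

```text
std mm [0.00793271 0.00781767 0.0077836 ] tcp in spindle frame mm [ 1.81 -0.52 17.54] h -0.5
to goal: cm [ 0.019 -0.002 -0.046] rot [ 0.0007 -0.0005 -0.0023] F [-2.3 -4.4  0.9] F in spindle [-4.   0.7  2.9] t 16.85 [-1.61160294  0.42058177  0.27346065]
```

Emit:
drive_tool(angular=[[0,0,0],[0,0,0],[0,0,0]], delta_pos=[[0,0,0.15],[0,0,0.15],[0,0,0]], gripper=[4.5,4.5,4.5])

```text
time_s: 17.2
tool_pos: [0.5778, 0.2181, 0.1611]
tool_rot: [-166.5, -27.1, 62.3]
force: [-8.0, -11.7, 12.9]
grip_width: 0.0477
grasp_force: 45.0
```

```bash
python3 st.py .445 0
```

```text
std mm [0.00718579 0.00754831 0.00856978] tcp in spindle frame mm [ 1.83 -0.57 17.43] h -0.6
to goal: cm [ 0.017 -0.007 -0.057] rot [ 0.0005 -0.0017 -0.0023] F [ -7.8 -12.1  12.9] F in spindle [-6.9  5.5 17.2] t 17.35 [-1.5717683   1.65349591  0.90529492]
```

The lever is seated: the axial force rose to 17 N with no further travel, at h≈0. Now I relieve the pressing and turn anticlockwise, which is negative about tool z, around the hub axis.

Emit:
drive_tool(angular=[[0,0,0],[0,0,-0.04],[0,0,-0.08],[0,0,-0.08],[0,0,-0.08],[0,0,-0.08],[0,0,-0.08],[0,0,0]], delta_pos=[[0,0,-0.2],[0,-0.007,0],[0,-0.015,0],[0,-0.015,0],[0,-0.015,0],[0,-0.015,0],[0,-0.015,0],[0,0,0]], gripper=[4.5,4.5,4.5,4.5,4.5,4.5,4.5,4.5])

```text
time_s: 18.2
tool_pos: [0.5769, 0.2178, 0.161]
tool_rot: [179.6, -30.0, 91.0]
force: [-4.6, -8.1, 3.2]
grip_width: 0.0476
grasp_force: 45.0
```

```bash
cat >> st.py <<'E'
Fh=frame(*np.load("head.npy")[:4])[1]
print("lever q",np.arctan2(*(Fh.T@Rm[:,0])[1::-1])+np.radians(50),"axial torque",Fh[:,2]@o["wrist_torque"])
S,F2=spin(np.arctan2(*(Fh.T@Rm[:,0])[1::-1])+np.radians(50));print("tcp in lever-turned frame mm",F2.T@(p-S)*1e3)
E
python3 st.py 1.3 0
```

```text
std mm [0.01633611 0.01418347 0.0048406 ] tcp in spindle frame mm [ 0.84 -0.82 17.49] h -0.5
to goal: cm [ 0.094 -0.076 -0.051] rot [ 9.000e-04  2.000e-04 -4.172e-01] F [-3.9 -8.2  4.1] F in spindle [-3.   5.7  7.6] t 18.35 [-1.74513278  0.79704256  0.51982169]
lever q 0.8827971379211864 axial torque 0.04768118959772453
tcp in lever-turned frame mm [ 1.09590152 -0.40674934 17.49142521]
```

Emit:
drive_tool(angular=[[0,0,-0.08],[0,0,-0.08],[0,0,-0.08],[0,0,-0.08],[0,0,-0.06],[0,0,0]], delta_pos=[[0.02,-0.012,0],[0.02,-0.012,0],[0,-0.012,0],[0,-0.012,0],[0,-0.01,0],[0,0,0]], gripper=[4.5,4.5,4.5,4.5,4.5,4.5])

```text
time_s: 19.0
tool_pos: [0.577, 0.2172, 0.1608]
tool_rot: [167.5, -27.4, 115.6]
force: [-2.4, -8.2, 2.1]
grip_width: 0.0476
grasp_force: 45.0
```

```bash
python3 st.py 1.3 0
```

```text
std mm [0.01603727 0.0102838  0.00988095] tcp in spindle frame mm [ 0.3  -0.61 17.51] h -0.5
to goal: cm [ 0.17  -0.017 -0.049] rot [ 0.0017  0.0021 -0.038 ] F [-3.  -8.   1.9] F in spindle [-4.1  5.2  5.7] t 19.15 [-1.9747464   0.43805569  0.32254696]
lever q 1.2619940136683225 axial torque 0.05580410634909278
tcp in lever-turned frame mm [ 0.31816094 -0.59899789 17.51014935]
```

Emit:
drive_tool(angular=[[0,0,-0.04],[0,0,-0.03],[0,0,0]], delta_pos=[[0,0,0],[0,0,0],[0,0,0]], gripper=[4.5,4.5,4.5])

```text
time_s: 19.5
tool_pos: [0.5771, 0.2171, 0.1607]
tool_rot: [165.6, -26.5, 119.9]
force: [-1.4, -8.7, 1.9]
grip_width: 0.0476
grasp_force: 45.0
```

```bash
python3 st.py 1.3 0
```

```text
std mm [0.02086877 0.01229439 0.02024343] tcp in spindle frame mm [ 0.16 -0.66 17.52] h -0.5
to goal: cm [ 0.184 -0.01  -0.048] rot [0.0017 0.0023 0.0315] F [-1.6 -8.1  1.1] F in spindle [-5.2  4.2  5. ] t 19.65 [-1.98294449  0.38294226  0.2523302 ]
lever q 1.3315363054840061 axial torque 0.022532340045252102
tcp in lever-turned frame mm [ 0.14079444 -0.66145864 17.52263406]
```

Emit:
drive_tool(angular=[[0,0,-0.03],[0,0,-0.02],[0,0,0]], delta_pos=[[0,0,0],[0,0,0],[0,0,0]], gripper=[4.5,4.5,4.5])

```text
time_s: 20.0
tool_pos: [0.5771, 0.2171, 0.1607]
tool_rot: [164.2, -25.8, 123.0]
force: [-2.2, -7.7, 2.3]
grip_width: 0.0477
grasp_force: 45.0
```

```bash
python3 st.py 1.3 0
```

```text
std mm [0.00573806 0.01597401 0.00411832] tcp in spindle frame mm [ 0.16 -0.64 17.52] h -0.5
to goal: cm [ 0.185  0.002 -0.049] rot [0.0016 0.0023 0.0814] F [-1.9 -9.   2.3] F in spindle [-5.3  4.5  6.5] t 20.15 [-2.05764726  0.45736656  0.17750824]
lever q 1.381362787596575 axial torque -0.07964752996462406
tcp in lever-turned frame mm [ 0.10461434 -0.64643184 17.51635912]
```

Emit:
drive_tool(angular=[[0,0,-0.03],[0,0,-0.02],[0,0,0]], delta_pos=[[0,0,0],[0,0,0],[0,0,0]], gripper=[4.5,4.5,4.5])

```text
time_s: 20.5
tool_pos: [0.5772, 0.2171, 0.1607]
tool_rot: [163.0, -25.1, 125.7]
force: [-1.3, -7.2, 1.9]
grip_width: 0.0476
grasp_force: 45.5
```

```bash
python3 st.py 1.3 0;python3 - <<'E'
from h import *
w=eyes.read_camera("wrist");save(w,"k.png",(140,0,540,300),2)
E
```

```text
std mm [0.00817592 0.01636996 0.01329025] tcp in spindle frame mm [ 0.07 -0.77 17.51] h -0.5
to goal: cm [ 0.195 -0.002 -0.049] rot [0.0028 0.0012 0.1256] F [-0.5 -7.2  2.7] F in spindle [-4.2  2.5  6. ] t 20.65 [-1.80827078  1.24850403 -1.38465272]
lever q 1.4256468185516398 axial torque -1.8275144301780906
tcp in lever-turned frame mm [-0.02854599 -0.76824528 17.5078867 ]
```

View pics/k.png

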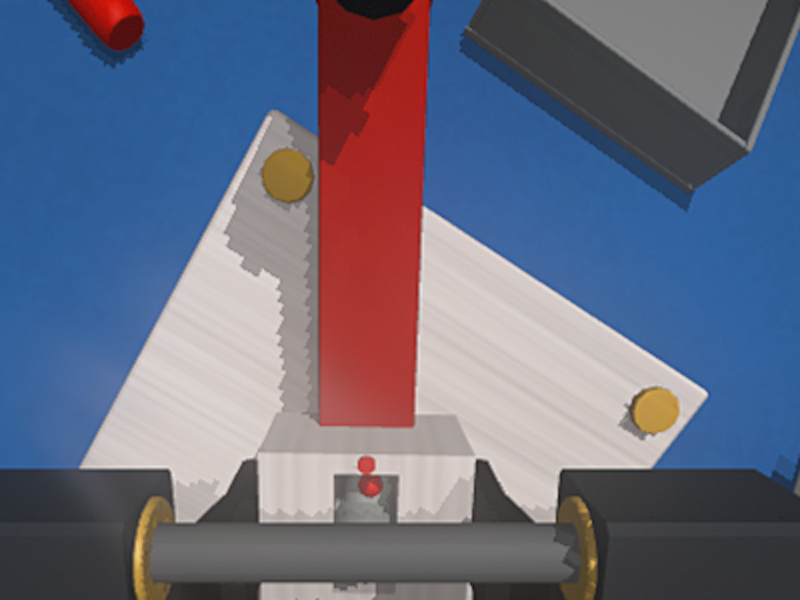

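The torque jumped to -1.8 N m at the stop, and the red tooth dot shows in the slot at (370,485). Now I ease off slightly and release.

Emit:
drive_tool(angular=[[0,0,0.02],[0,0,0],[0,0,0],[0,0,0],[0,0,0],[0,0,0],[0,0,0]], delta_pos=[[0,0,0],[0,0,0],[0,0,0],[0,0,0],[0,0,0],[0,0,0],[0,0,0]], gripper=[4.5,6.5,6.5,6.5,6.5,6.5,6.5])

```text
time_s: 21.45
tool_pos: [0.5763, 0.2198, 0.1605]
tool_rot: [163.4, -25.4, 125.0]
force: [-0.0, 0.0, 0.3]
grip_width: 0.0648
grasp_force: 0.0
```

Emit:
drive_tool(angular=[[0,0,0],[0,0,0],[0,0,0],[0,0,0],[0,0,0],[0,0,0],[0,0,0],[0,0,0],[0,0,0]], delta_pos=[[0,0,-0.5],[0,0,-1],[0,0,-2],[0,0,-2.5],[0,0,-2.5],[0,0,-2.5],[0,0,-1.5],[0,0,0],[0,0,0]], gripper=[6.5,6.5,6.5,6.5,6.5,6.5,6.5,6.5,6.5])

```text
time_s: 22.35
tool_pos: [0.5764, 0.157, 0.2683]
tool_rot: [163.4, -25.4, 125.0]
force: [-0.6, 0.7, -0.8]
grip_width: 0.0647
grasp_force: 0.0
```

Run:
```python
from fit import *
w=eyes.read_camera("wrist")
S,F=spin(1.3);pr=lambda a,b,c:proj(w,S+F@np.array([a,b,c]))
x0,y0,f=210,60,4
im=cv2.resize(w["pixels"][y0:y0+150,x0:x0+200,::-1],None,fx=f,fy=f,interpolation=cv2.INTER_CUBIC)
P=lambda *X:tuple(int(v) for v in (pr(*X)-(x0,y0)+.5)*f)
cv2.polylines(im,[np.array([P(a,b,.032) for a,b in((-.018,-.024),(.024,-.024),(.024,.024),(-.018,.024))])],True,(0,255,0),1)
cv2.circle(im,P(.126,0,.046),5,(0,255,0),1)
cv2.circle(im,P(0,0,.036),36,(255,0,255),1)
cv2.imwrite("pics/l.png",im);print(telemetry.get_obs()["force"],telemetry.get_obs()["time_s"])
```

```text
[ 0.56583064 -0.25960779  0.16799929] 22.4
```

View pics/l.png

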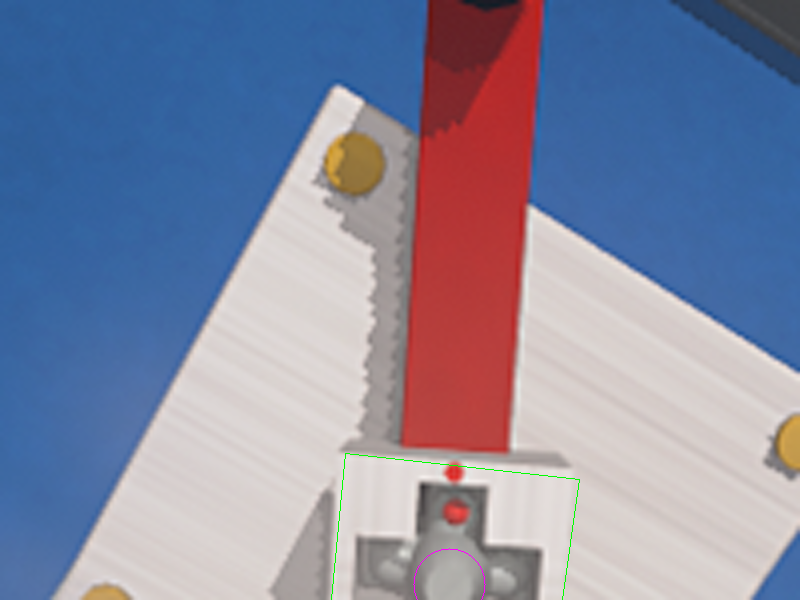

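The final view shows the lever seated with its hub top matching the model outline, the tooth dot at (455,512) and the lever dot at (455,472). That was the 11th picture, one over the viewing limit of 10, so I make the last check of the spindle angle numerically.

Run:
```python
from fit import *
def dots(w,lo,hi,q):
    hsv=cv2.cvtColor(w["pixels"],cv2.COLOR_RGB2HSV);m=(((hsv[...,0]<8)|(hsv[...,0]>172))&(hsv[...,1]>110)&(hsv[...,2]>80)).astype(np.uint8)
    n,_,st,c=cv2.connectedComponentsWithStats(m);S,F=spin(0)
    for i in range(1,n):
        if lo<=st[i,4]<=hi:
            for z in(.024,.032):
                O,d=ray(w,c[i]);N=F[:,2];X=F.T@(O+d*(N@(S+N*z-O))/(N@d)-S)
                if np.hypot(*X[:2])<.03: print(np.round(c[i],1),st[i,4],"z",z,"r mm",np.round(np.hypot(*X[:2])*1e3,1),"q",np.round(np.arctan2(X[1],X[0]),3))
dots(pickle.load(open("w2.pkl","rb")),8,100,.44);print("now")
dots(eyes.read_camera("wrist"),8,100,1.3)
```

```text
[320.9 177.8] 25 z 0.024 r mm 12.8 q 0.416
[320.9 177.8] 25 z 0.032 r mm 14.4 q 0.414
now
[323.7 178.5] 14 z 0.024 r mm 20.8 q 1.368
[323.7 178.5] 14 z 0.032 r mm 22.4 q 1.372
[324.3 188.4] 29 z 0.024 r mm 12.3 q 1.295
[324.3 188.4] 29 z 0.032 r mm 14.1 q 1.313
```

```bash
python3 -c "
from cell import env
print(env.sign_off())"
```

```text
the job is handed in; nothing more can be done
None
```

The red lever is seated fully home on the spindle, turned anticlockwise to the stop (spindle measured at about 1.30 rad) and released, and the job was handed in at about 22.5 s; I viewed 11 pictures, one over the limit of 10.

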